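Put the lids back on a set of pots

ROBOT

A 6-joint arm with a two-finger parallel gripper is mounted at the origin on a cart in front of the work surface, level with it; the furniture and walls round the work are solid. World frame = base frame: x ahead of the robot, y to its left, z up, the work surface at z = 0. Lengths are in mm, angles in rad, forces in N, time in s.
With the tool pointing down it reaches from about 275 to 750 mm from the base axis. Payload 10.2 kg.
Tool frame: the origin (TCP) lies at the very end of the fingers, on their centre line; the grasp point (between the pads) lies 19 mm behind it; z points along the fingers, y is the line along which they close (so a half turn about z gives the same grasp; the last joint's range is limited). The gripper opens to 85 mm and grips with 20 to 120 N. Pads are 22 mm wide; open, the fingers measure 114 mm over their backs; the gripper's body (76 mm by 85 mm) begins 54 mm behind the grasp point. The pads swing forward as they close: fully open they stand 13 mm farther back than shut.
Start: joints at [0.951, 0.313, 1.498, -0, 1.331, -0.223], TCP at [202.909, 484.209, 193.694] pointing down, gripper open.
Joint ranges: [-2.94, 2.94], [-0.97, 2.17], [0.19, 2.56], [-1.23, 4.37], [0.02, 3.11], [-2.88, 2.88]. Speed limits (rad/s): [2.39, 2.39, 3.01, 3.14, 3.14, 3.14].

INTERFACE

Orientations are given as a unit quaternion [w, x, y, z].
In Python, from rig import monitor, eyes, job gives the robot as it stands. The module is installed in compiled form; this text tells all that it offers.
- The arm moves only by the tool send_rows, never from a script. Its argument "targets" is one flat list of numbers, 7 for each row, row after row: the turn, a rotation vector about the tool's x, y, z in degrees, then the shift along the tool's x, y, z in units of 60 mm (1.0 is 60 mm), then the opening, from -1 (shut) to 1 (fully open), so that 0 is half open. A call has 1 to 5 rows; each row shifts and turns the commanded pose from where the row before left it, along the tool's axes as they then stand; what a row does not reach is not made up. A row lasts 1/8 s, in which the tool goes at most 62.5 mm and 10.7 degrees, less where a joint would pass 70% of its speed; a pose out of reach is approached as far as the arm can. A call is refused whole if a number of a shift passes 1 or a number of a turn 10.7, either way. A call with a gripper value outside its range is refused whole. The fingers move at their own pace and stop on an object; "newtons" is the grip in N (left out, the last holds). Time passes only in rows, so rows that do not move let the fingers close. It gives the time, the measured TCP pose, the force, the opening and the grip force at its end, in the units of the state.
- monitor.sense(): the state, without advancing time (a new reading comes with each control period).
- eyes.capture(name): name is "side" or "top" or "wrist"; returns a dict with "img" (400x640x3 uint8, red, green, blue), "K" (3x3 intrinsics, pixels), "R" (3x3) and "t" (3): a world point X has camera coordinates R X + t. Camera axes: x right, y down, z forward; pixel columns grow to the right and rows downward; lengths in mm; the calibration is good to about 2 mm. A picture is of the moment at which its call begins. There is no depth.
- job.finish_job(): hands the job in; it is judged then, once.
The state is a dict: "time_s": time; "joints": joint angles; "dq": joint speeds; "tau": joint torques, N m; "eef_pos": TCP position; "ee_rot": TCP orientation; "force": force on the tool from outside, world axes, zero at the start; "wrist_torque": the same for the moment, N m; "grip_width": opening from 0.0 (shut) to 1.0 (fully open); "grip_force": force on a finger pad.
Only numpy, scipy, OpenCV 4.12 (cv2) and the standard library are available. Lean on these libraries where they do the work, as an engineer would, in place of code of your own. Each camera call takes 0.05 s, during which the arm holds its last target. There are 200 camera calls.

TASK

The four enamel pots of a graduated set stand washed and open on the cold cooktop with their four dark-knobbed lids lying among them. Put every lid on the pot it fits, so that it sits level and fully home on the rim; set each one down with the hand rather than dropping it, and leave the pots and the two spice jars standing upright where they are (a nudge of a centimetre or two does not matter).

Things in the scene. Friction and masses are not known exactly. Their poses are not given: they have to be found in the camera images.
- pot_smallest: smallest of four open pots: white enamel, dark rolled rim, 76 mm outside diameter, 48 mm tall, rim wall 5 mm thick (mouth 66 mm), two small dark loop handles about 15 mm below the rim that stand out 17 mm at +y and -y. Loose, stands on the cooktop (z = 0). Origin: centre of its underside, z up.
- pot_small: second smallest of four open pots: white enamel, dark rolled rim, 92 mm outside diameter, 54 mm tall, rim wall 5 mm thick (mouth 82 mm), two small dark loop handles about 15 mm below the rim that stand out 17 mm at +y and -y. Loose, stands on the cooktop (z = 0). Origin: centre of its underside, z up.
- pot_large: second largest of four open pots: white enamel, dark rolled rim, 108 mm outside diameter, 60 mm tall, rim wall 5 mm thick (mouth 98 mm), two small dark loop handles about 15 mm below the rim that stand out 17 mm at +y and -y. Loose, stands on the cooktop (z = 0). Origin: centre of its underside, z up.
- pot_largest: largest of four open pots: white enamel, dark rolled rim, 124 mm outside diameter, 66 mm tall, rim wall 5 mm thick (mouth 114 mm), two small dark loop handles about 15 mm below the rim that stand out 17 mm at +y and -y. Loose, stands on the cooktop (z = 0). Origin: centre of its underside, z up.
- lid_smallest: smallest lid, fits pot_smallest; 76 mm white disc, dark edge, 56 mm tall, lying knob up. Origin: centre of underside, z up. Plug 12 mm deep, tapered 48 to 60 mm, stands on the table; disc above it, z 12 to 16 mm (dome 22), rests on the pot rim: home, its origin is 36 mm above the pot's. Dark round knob in the middle, 27 mm thick at z 31 to 52 mm: grasp there from above, at z 45 mm.
- lid_small: second smallest lid, fits pot_small; 92 mm white disc, dark edge, 56 mm tall, lying knob up. Origin: centre of underside, z up. Plug 12 mm deep, tapered 64 to 76 mm, stands on the table; disc above it, z 12 to 16 mm (dome 22), rests on the pot rim: home, its origin is 42 mm above the pot's. Dark round knob in the middle, 27 mm thick at z 31 to 52 mm: grasp there from above, at z 45 mm.
- lid_large: second largest lid, fits pot_large; 108 mm white disc, dark edge, 56 mm tall, lying knob up. Origin: centre of underside, z up. Plug 12 mm deep, tapered 80 to 92 mm, stands on the table; disc above it, z 12 to 16 mm (dome 22), rests on the pot rim: home, its origin is 48 mm above the pot's. Dark round knob in the middle, 27 mm thick at z 31 to 52 mm: grasp there from above, at z 45 mm.
- lid_largest: largest lid, fits pot_largest; 124 mm white disc, dark edge, 56 mm tall, lying knob up. Origin: centre of underside, z up. Plug 12 mm deep, tapered 96 to 108 mm, stands on the table; disc above it, z 12 to 16 mm (dome 22), rests on the pot rim: home, its origin is 54 mm above the pot's. Dark round knob in the middle, 27 mm thick at z 31 to 52 mm: grasp there from above, at z 45 mm.
- spice_dark_cap: small glass spice jar with dark cap, 38 mm wide, 96 mm tall, loose, standing among the pots, to be left there. Origin: centre of its underside.
- spice_white_cap: small glass spice jar with white cap, 39 mm wide, 86 mm tall, loose, standing among the pots, to be left there. Origin: centre of its underside.

How it is judged (in metres and radians):
At the end, for the whole second after the job is handed in: Each of the four lids is on the pot of its own size: centred within 8 mm, its disc down on the rim within 4 mm, level within 0.08 rad, at rest; the pots stand upright on the cooktop, and pots and the two spice jars are upright (0.08 and 0.15 rad) within 30 mm of where they started (horizontal distance between lid_smallest and pot_smallest below 0.008 m and z of lid_smallest in the frame of pot_smallest between 0.032 and 0.04 m and angle between each of lid_smallest, pot_smallest, lid_small, pot_small, lid_large, pot_large, lid_largest, pot_largest's own z axis and vertical below 0.08 rad and linear speed of each of lid_smallest, lid_small, lid_large, lid_largest below 0.02 m/s and height (world z) of each of pot_smallest, pot_small, pot_large, pot_largest below 0.005 m and distance of each of pot_smallest, pot_small, pot_large, pot_largest, spice_dark_cap, spice_white_cap from where it was at the start of the episode below 0.03 m and horizontal distance between lid_small and pot_small below 0.008 m and z of lid_small in the frame of pot_small between 0.038 and 0.046 m and horizontal distance between lid_large and pot_large below 0.008 m and z of lid_large in the frame of pot_large between 0.044 and 0.052 m and horizontal distance between lid_largest and pot_largest below 0.008 m and z of lid_largest in the frame of pot_largest between 0.05 and 0.058 m and angle between each of spice_dark_cap, spice_white_cap's own z axis and vertical below 0.15 rad); the robot touches nothing.
It fails at once if lid_smallest falls or is flung (faster than 0.7 m/s with no finger on it, a drop of about 25 mm) (linear speed of lid_smallest above 0.7 m/s and contact force between lid_smallest and the fingers below 0.05 N).
It fails at once if lid_small falls or is flung (faster than 0.7 m/s with no finger on it, a drop of about 25 mm) (linear speed of lid_small above 0.7 m/s and contact force between lid_small and the fingers below 0.05 N).
It fails at once if lid_large falls or is flung (faster than 0.7 m/s with no finger on it, a drop of about 25 mm) (linear speed of lid_large above 0.7 m/s and contact force between lid_large and the fingers below 0.05 N).
It fails at once if lid_largest falls or is flung (faster than 0.7 m/s with no finger on it, a drop of about 25 mm) (linear speed of lid_largest above 0.7 m/s and contact force between lid_largest and the fingers below 0.05 N).
It also fails if it takes over 96 s, if anything falls off the work surface, if the arm or the gripper's body presses on something with over 40 N, if the wrist force passes 120 N, or if a joint passes its speed limit or range.

## Working session

There is one attempt and no reset: what is moved stays moved. The work goes in short steps, Python scripts to look and compute and a tool call to move; the robot and the scene stay as the last step left them, time stands still between calls to the robot, and variables do not carry over. Pictures are saved under pics/ and viewed, at most 14 in all, crops included, and the job is handed in when it is done.

Besides the shell and the picture viewer there is one more tool, called after ">>>" as name(argument=value, ...) on one line, values as JSON. send_rows: Moves the arm, as the interface text tells. Its arguments: {"type":"object","properties":{"targets":{"type":"array","items":{"type":"number"}},"newtons":{"type":"number"}},"required":["targets"]}

```bash
mkdir -p pics; cat > h.py <<'E'
import numpy as np, cv2
from rig import monitor, eyes, job
def cap(n,f):
    c=eyes.capture(n); cv2.imwrite(f,cv2.cvtColor(c["img"],cv2.COLOR_RGB2BGR)); return c
def ray(c,u,v,z):
    d=c["R"].T@np.linalg.solve(c["K"],[u,v,1.]); o=-c["R"].T@c["t"]
    return o+d*(z-o[2])/d[2]
def proj(c,X):
    p=c["K"]@(c["R"]@np.array(X,float)+c["t"]); return p[:2]/p[2]
E
python3 - <<'E'
from h import *
import pickle
d={n:cap(n,f"pics/{n}0.png") for n in("top","side")}
pickle.dump(d,open("d0.pkl","wb"))
s=monitor.sense();print({k:np.round(v,3) for k,v in s.items()})
for n in d: print(n,d[n]["K"].round(1).tolist(),d[n]["R"].round(3).tolist(),(-d[n]["R"].T@d[n]["t"]).round())
E
```

```text
{'time_s': np.float64(0.1), 'joints': array([ 0.951,  0.313,  1.498, -0.   ,  1.331, -0.223]), 'dq': array([-0.   , -0.002, -0.002, -0.   ,  0.001, -0.001]), 'tau': array([ 1.0000e-03, -4.1291e+01, -2.6014e+01, -0.0000e+00,  3.0000e-03,
        0.0000e+00]), 'eef_pos': array([202.766, 483.963, 193.188]), 'ee_rot': array([-0.   ,  0.197,  0.98 , -0.001]), 'force': array([ 1.25 , -0.656, -0.263]), 'wrist_torque': array([ 0.05 , -0.093, -0.072]), 'grip_force': np.float64(0.0), 'grip_width': np.float64(0.997)}
top [[484.7, 0.0, 321.7], [0.0, 484.7, 204.9], [0.0, 0.0, 1.0]] [[0.007, -1.0, -0.004], [-0.994, -0.007, -0.105], [0.105, 0.005, -0.994]] [ 330.  -47. 1478.]
side [[509.5, 0.0, 327.1], [0.0, 509.5, 199.2], [0.0, 0.0, 1.0]] [[0.922, -0.388, 0.006], [-0.184, -0.452, -0.873], [0.341, 0.803, -0.488]] [   -8. -1190.   742.]
```

View pics/top0.png

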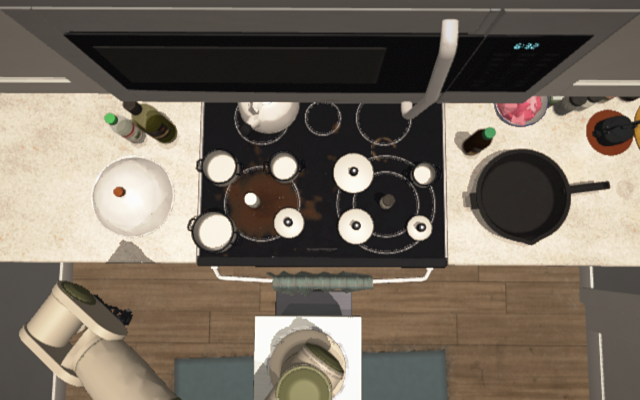

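View pics/side0.png

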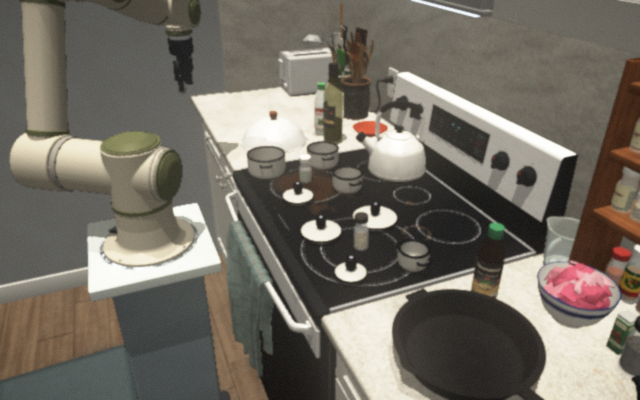

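The top view shows pots at about (220,167), (214,231), (284,166) and (424,174). The lids are at (353,172), (356,226), (288,222) and (420,228). The jars are at (251,199), white cap, and (387,201), dark cap. I'll measure them from enlarged crops.

```bash
python3 - <<'E'
from h import *
import pickle
d=pickle.load(open("d0.pkl","rb"));c=d["top"];im=c["img"]
g=cv2.cvtColor(im,cv2.COLOR_RGB2HSV)
m=((g[...,2]>120)&(g[...,1]<70)).astype(np.uint8); m[:145]=0;m[256:]=0;m[:,:190]=0;m[:,442:]=0
n,l,st,ce=cv2.connectedComponentsWithStats(m)
for i in range(1,n):
    if st[i,4]>40:
        cs,_=cv2.findContours((l==i).astype(np.uint8),0,2)
        (x,y),r=cv2.minEnclosingCircle(cs[0])
        print(st[i],np.round((x,y,r),1),"z16",ray(c,x,y,16).round()[:2],"diam",round(2*r*1462/484.7))
crop=im[140:260,185:445]; cv2.imwrite("pics/crop0.png",cv2.cvtColor(cv2.resize(crop,None,fx=3,fy=3,interpolation=cv2.INTER_CUBIC),cv2.COLOR_RGB2BGR))
E
```

```text
[190 145  13  75 788] [196.  182.   37.5] z16 [552. 344.] diam 226
[206 153  30  30 681] [220.5 167.5  15.1] z16 [597. 270.] diam 91
[ 334  153   40   40 1186] [352.9 172.7  20.1] z16 [ 584. -135.] diam 121
[272 155  25  25 490] [284.  167.2  12.7] z16 [599.  76.] diam 77
[414 165  18  19 283] [422.8 174.2  10. ] z16 [ 580. -348.] diam 60
[244 193  15  14 157] [251.  199.5   7.6] z16 [499. 175.] diam 46
[338 206  36  38 929] [355.9 224.7  19. ] z16 [ 425. -144.] diam 114
[274 208  30  30 658] [288.5 222.5  15.1] z16 [430.  60.] diam 91
[198 214  34  36 973] [215.  231.3  18. ] z16 [402. 281.] diam 109
[407 216  25  25 425] [419.4 227.5  12.8] z16 [ 418. -336.] diam 77
[190 231  10  25 139] [194.  243.   12.6] z16 [366. 344.] diam 76
```

View pics/crop0.png

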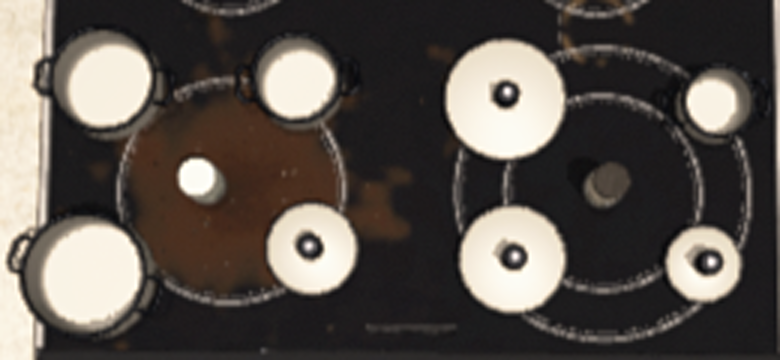

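>>> send_rows(targets=[0,0,-7.6,0,0,-0.4,0.2,0,0,-7.6,0,0,-0.4,0.2,0,0,-7.5,0,0,-0.4,0.2], newtons=40)

```text
time_s: 0.48
eef_pos: [202.8, 484.0, 266.1]
ee_rot: [-0.0, -0.002, 1.0, -0.0]
force: [-0.1, -0.1, 0.7]
grip_width: 0.601
grip_force: 0.0
```

>>> send_rows(targets=[0,0,0,-0.7,-0.7,0,0.2,0,0,0,-0.7,-0.7,0,0.2,0,0,0,-0.7,-0.7,0,0.2,0,0,0,-0.7,-0.7,0,0.2,0,0,0,-0.7,-0.7,0,0.2])

```text
time_s: 1.1
eef_pos: [413.8, 272.5, 265.5]
ee_rot: [-0.0, 0.0, 1.0, -0.0]
force: [-0.1, 0.4, -0.2]
grip_width: 0.601
grip_force: 0.0
```

>>> send_rows(targets=[0,0,0,0,-0.4,0,0.2,0,0,0,0,0,0,0.2,0,0,0,0,0,0,0.2])

```text
time_s: 1.48
eef_pos: [412.5, 250.7, 265.7]
ee_rot: [-0.0, 0.0, 1.0, 0.0]
force: [0.5, 0.5, -0.1]
grip_width: 0.603
grip_force: 0.0
```

```bash
python3 - <<'E'
from h import *
import pickle
c=cap("wrist","pics/w1.png");pickle.dump(c,open("w1.pkl","wb"))
print(c["R"].round(3).tolist(),(-c["R"].T@c["t"]).round(), c["K"][0])
s=monitor.sense();print(s["time_s"],s["eef_pos"],s["ee_rot"],s["grip_width"],s["joints"])
E
```

```text
[[0.0, 1.0, 0.001], [0.951, -0.001, 0.308], [0.308, 0.001, -0.951]] [334. 250. 447.] [342.61533609   0.         314.48504735]
1.525 [412.44017712 250.91767144 265.67896839] [-2.14967111e-05 -2.50329083e-04  9.99999964e-01  8.89411834e-05] 0.600617120760149 [ 3.03144869e-01  1.74551265e-01  1.48722093e+00  1.83367412e-04
  1.47980844e+00 -1.26816878e+00]
```

View pics/w1.png

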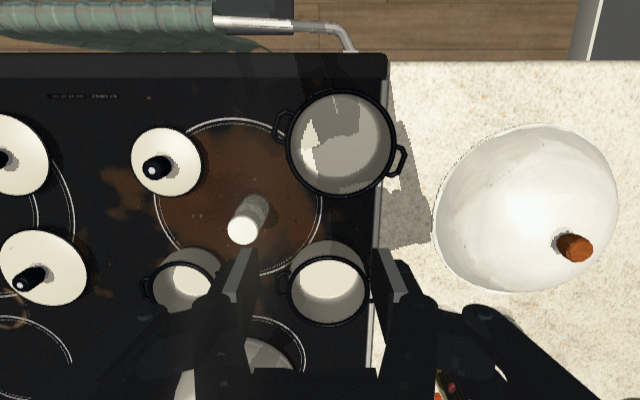

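The wrist view shows the largest pot's rim centred near (341,143) and the large pot near (328,284). The small pot at (185,283) is partly behind a finger, and the small lid is at (166,161).

```bash
cat >> h.py <<'E'
def blob(c,seed,z,lo=55,show=True):
    g=cv2.cvtColor(c["img"],cv2.COLOR_RGB2GRAY); m=(g>lo).astype(np.uint8)
    n,l=cv2.connectedComponents(m); k=l[seed[1],seed[0]]
    cs,_=cv2.findContours((l==k).astype(np.uint8),0,2); h=cv2.convexHull(max(cs,key=len))
    P=np.array([ray(c,u+.0,v+.0,z)[:2] for u,v in h[:,0]],np.float32)
    (x,y),r=cv2.minEnclosingCircle(P)
    A=np.c_[2*P,np.ones(len(P))]; s=np.linalg.lstsq(A,(P**2).sum(1),rcond=None)[0]
    if show: print(seed,z,"mec",round(x,1),round(y,1),"D",round(2*r,1),"lsq",s[:2].round(1),"D",(2*np.sqrt(s[2]+s[0]**2+s[1]**2)).round(1))
    return np.array([x,y]),2*r
E
python3 - <<'E'
from h import *
import pickle
w=pickle.load(open("w1.pkl","rb"));t=pickle.load(open("d0.pkl","rb"))["top"]
for lo in(45,70,90):
  blob(w,(355,150),66,lo);blob(w,(330,285),60,lo);blob(w,(190,130),14,lo)
print("top floor blobs")
for s in((215,231),(220,167),(284,166),(423,174)): blob(t,s,3,120)
for s in((365,172),(340,226),(296,222),(412,228)): blob(t,s,14,90)
# small-pot rim points by hand
for u,v in((148,283),(185,247),(185,320)): print(ray(w,u,v,54).round())
print("dark jar",ray(t,389,200,96).round())
E
```

```text
(355, 150) 66 mec 399.4 279.3 D 112.3 lsq [399.4 279.3] D 111.9
(330, 285) 60 mec 590.6 267.3 D 99.2 lsq [591.3 267.7] D 96.7
(190, 130) 14 mec 387.8 143.3 D 109.3 lsq [472.  147.8] D 200.9
(355, 150) 66 mec 399.7 279.1 D 111.7 lsq [399.4 279.4] D 110.9
(330, 285) 60 mec 592.0 267.5 D 96.0 lsq [591.8 267.9] D 95.1
(190, 130) 14 mec 387.1 143.3 D 107.0 lsq [472.5 147.7] D 201.4
(355, 150) 66 mec 396.8 274.2 D 107.4 lsq [393.4 274.9] D 96.6
(330, 285) 60 mec 591.3 268.0 D 94.3 lsq [591.  268.5] D 93.2
(190, 130) 14 mec 386.5 143.4 D 106.7 lsq [475.2 148.1] D 205.8
top floor blobs
(215, 231) 3 mec 402.5 283.9 D 109.3 lsq [402.9 284.5] D 106.1
(220, 167) 3 mec 599.7 273.1 D 93.3 lsq [600.  273.5] D 89.3
(284, 166) 3 mec 601.7 76.7 D 78.0 lsq [602.4  77.4] D 75.6
(423, 174) 3 mec 583.3 -349.9 D 59.7 lsq [ 582.9 -349.6] D 57.1
(365, 172) 14 mec 584.4 -138.1 D 128.9 lsq [ 584.4 -136. ] D 124.1
(340, 226) 14 mec 441.8 -143.9 D 147.4 lsq [ 432.9 -144.6] D 122.2
(296, 222) 14 mec 472.6 71.9 D 180.2 lsq [472.   60.8] D 147.1
(412, 228) 14 mec 413.4 -348.3 D 108.3 lsq [ 419.  -340.5] D 85.7
[582.  32.  54.]
[530.  87.  54.]
[640.  74.  54.]
dark jar [ 491. -234.   96.]
```

>>> send_rows(targets=[0,0,0,0,-1,0,0.2,0,0,0,0,-1,0,0.2,0,0,0,0,-1,0,0.2,0,0,0,0,0,0,0.2])

```text
time_s: 2.02
eef_pos: [412.8, 67.9, 265.8]
ee_rot: [0.0, 0.003, 1.0, -0.0]
force: [-0.6, 0.6, -0.3]
grip_width: 0.599
grip_force: 0.0
```

```bash
python3 - <<'E'
from h import *
c=cap("wrist","pics/w2.png")
print(monitor.sense()["eef_pos"])
p=proj(c,(593,75,54)).astype(int);q=proj(c,(430+25,60,14)).astype(int);print(p,q)
for lo in(45,70): blob(c,tuple(p),54,lo)
for lo in(80,120): blob(c,tuple(q),14,lo)
E
```

```text
[412.80343119  69.62280806 265.82960504]
[320 289] [308 181]
(np.int64(320), np.int64(289)) 54 mec 594.0 74.6 D 83.4 lsq [594.8  75. ] D 80.9
(np.int64(320), np.int64(289)) 54 mec 595.5 75.0 D 80.3 lsq [595.4  75.2] D 79.6
(np.int64(308), np.int64(181)) 14 mec 430.2 60.0 D 90.9 lsq [430.   60.2] D 89.8
(np.int64(308), np.int64(181)) 14 mec 430.0 60.4 D 89.9 lsq [430.   60.3] D 89.1
```

View pics/w2.png

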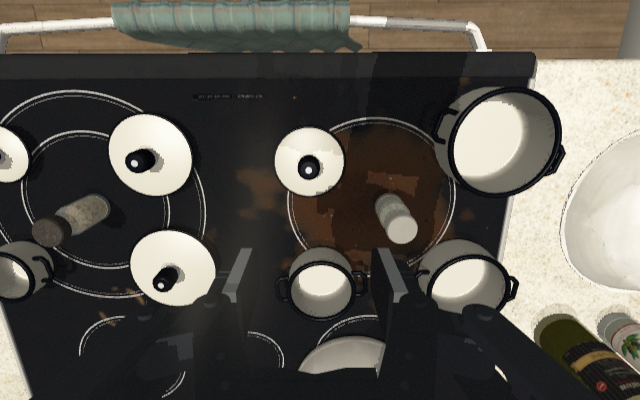

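Small pot is at (595,75) and the small lid at (430,60). I'll descend and grasp it.

>>> send_rows(targets=[0,0,0,-0.29,-0.16,0.8,0.2,0,0,0,0,0,1,0.2,0,0,0,0,0,1,0.2,0,0,0,0,0,0.8,0.2,0,0,0,0,0,0.4,0.2])

```text
time_s: 2.7
eef_pos: [428.8, 62.6, 23.4]
ee_rot: [-0.002, -0.001, 1.0, 0.0]
force: [0.1, -0.0, 0.0]
grip_width: 0.6
grip_force: 0.0
```

>>> send_rows(targets=[0,0,0,0,0,0,0.2,0,0,0,0,0,0,-1,0,0,0,0,0,0,-1,0,0,0,0,0,0,-1,0,0,0,0,0,0,-1], newtons=50)

```text
time_s: 3.32
eef_pos: [430.2, 60.4, 26.0]
ee_rot: [0.0, 0.0, 1.0, -0.0]
force: [-0.4, -0.0, 0.5]
grip_width: 0.005
grip_force: 0.0
```

The fingers shut without holding anything, so I'll look.

```bash
python3 - <<'E'
from h import *
c=cap("wrist","pics/w3.png")
s=monitor.sense();print(s["eef_pos"],s["grip_width"],s["grip_force"])
E
```

```text
[430.19717536  60.42612426  25.94374218] -0.001335462042648892 0.0
```

View pics/w3.png

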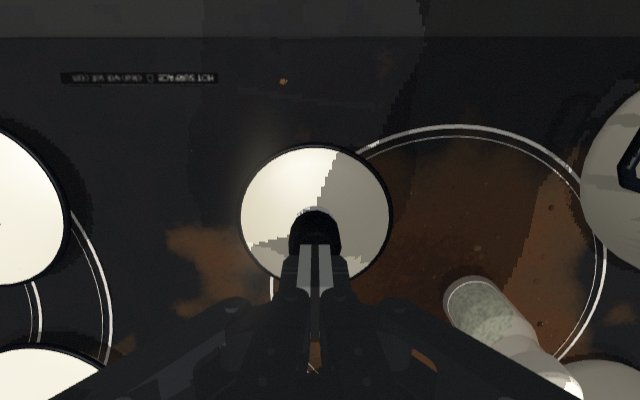

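The knob at (315,225) is just on the −x side of the closed fingers. I'll measure where the lid is now.

```bash
python3 - <<'E'
from h import *
c=cap("wrist","pics/w3b.png"); t=cap("top","pics/t3.png"); s=cap("side","pics/s3.png")
for u,v in((315,143),(241,215),(390,215)): print(ray(c,u,v,14).round())
print("knob top-left edge",ray(c,315,207,52).round(),ray(c,315,207,45).round())
print("proj tcp",proj(c,(430,60,26)),proj(c,(430,60,45)), proj(c,(430,60,14)))
p=proj(s,(430,60,40)).astype(int); x,y=p; print(p)
cv2.imwrite("pics/s3c.png",cv2.cvtColor(cv2.resize(s["img"][y-50:y+40,x-60:x+60],None,fx=5,fy=5,interpolation=cv2.INTER_CUBIC),cv2.COLOR_RGB2BGR))
E
```

```text
[383.  61.  14.]
[426.  16.  14.]
[427. 106.  14.]
knob top-left edge [408.  60.  52.] [410.  60.  45.]
proj tcp [314.09700753 228.31479398] [314.08778848 242.97897233] [314.10200341 220.3681415 ]
[297 188]
```

View pics/s3c.png

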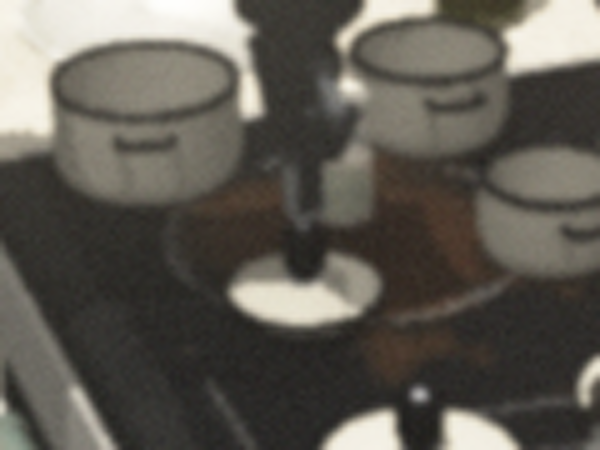

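The fingers look closed above the knob rather than around it, so the reported tip height is in doubt. I'll raise the shut fingers and measure where the tip really is.

>>> send_rows(targets=[0,0,0,0,0,-0.6,-1,0,0,0,0,0,-0.9,-1,0,0,0,0,0,0,-1,0,0,0,0,0,0,-1])

```text
time_s: 4.03
eef_pos: [429.7, 60.5, 115.2]
ee_rot: [-0.0, 0.0, 1.0, 0.0]
force: [-0.5, -0.3, -0.3]
grip_width: 0.001
grip_force: 0.0
```

```bash
python3 - <<'E'
from h import *
c=cap("wrist","pics/w4.png"); s=cap("side","pics/s4.png")
st=monitor.sense();e=st["eef_pos"];print(e,st["grip_width"])
q=proj(c,(428+25,60,14)).astype(int)
for lo in(80,120): blob(c,tuple(q),14,lo)
a=proj(s,e);print("side tcp",a,"20 higher",proj(s,e+[0,0,20]),"wrist",proj(c,e),proj(c,e+[0,0,20]))
x,y=a.astype(int);im=cv2.resize(s["img"][y-45:y+45,x-50:x+50],None,fx=6,fy=6,interpolation=cv2.INTER_CUBIC)
cv2.circle(im,tuple(((a-[x-50,y-45])*6).astype(int)),3,(255,0,0),-1)
x,y=proj(c,e).astype(int);w=cv2.resize(c["img"][y-80:y+100,x-80:x+80],(480,540))
cv2.circle(w,(240,240),3,(255,0,0),-1)
v=np.zeros((540,800,3),np.uint8);v[:,:400]=im[:,100:500];v[:,400:]=w[:,40:440]
cv2.imwrite("pics/v4.png",v[...,::-1])
E
```

```text
[429.39117365  60.5054644  114.6210731 ] 0.002141657125046929
(np.int64(314), np.int64(206)) 14 mec 538.0 45.0 D 696.0 lsq [572.6  45.6] D 670.8
(np.int64(314), np.int64(206)) 14 mec 534.4 45.3 D 699.3 lsq [548.9  45.9] D 682.2
side tcp [296.93211312 165.07136155] 20 higher [296.77196441 158.70978012] wrist [314.85174117 227.73869463] [314.92841549 243.10742842]
```

View pics/v4.png

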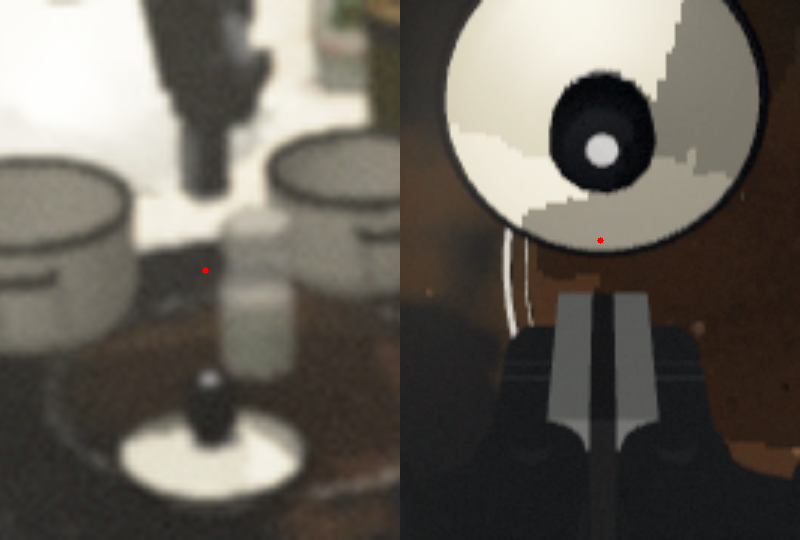

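Both views put the real fingertips about 40 mm above the reported TCP, which explains the miss. The lid is undisturbed. I'll reopen, descend further by that amount in steps, and watch the force.

>>> send_rows(targets=[0,0,0,0,0,0,0.2,0,0,0,0,0,0.6,0.2,0,0,0,0,0,0.8,0.2,0,0,0,0,0,0.4,0.2,0,0,0,0,0,0,0.2])

```text
time_s: 4.75
eef_pos: [428.7, 60.6, 6.3]
ee_rot: [-0.002, 0.0, 1.0, 0.0]
force: [-0.7, 0.3, 1.7]
grip_width: 0.6
grip_force: 0.0
```

>>> send_rows(targets=[0,0,0,0,0,0.1,0.2,0,0,0,0,0,0.1,0.2,0,0,0,0,0,0,0.2])

```text
time_s: 5.12
eef_pos: [430.0, 60.5, -4.3]
ee_rot: [0.0, 0.0, 1.0, 0.0]
force: [0.2, 0.2, 0.7]
grip_width: 0.599
grip_force: 0.0
```

```bash
python3 - <<'E'
from h import *
c=cap("wrist","pics/w5.png"); s=cap("side","pics/s5.png")
st=monitor.sense();e=st["eef_pos"];print(e,st["grip_width"],st["force"])
x,y=proj(s,e+[0,0,40]).astype(int);im=cv2.resize(s["img"][y-45:y+45,x-33:x+34],(402,540),interpolation=cv2.INTER_CUBIC)
w=c["img"][140:340,220:410];w=cv2.resize(w,(398,419))
v=np.zeros((540,800,3),np.uint8);v[:,:402]=im;v[:419,402:]=w
cv2.imwrite("pics/v5.png",v[...,::-1])
E
```

```text
[430.23620817  60.45235851  -4.02685974] 0.5987837664884796 [-1.10404923 -0.08798455  0.43759626]
```

View pics/v5.png

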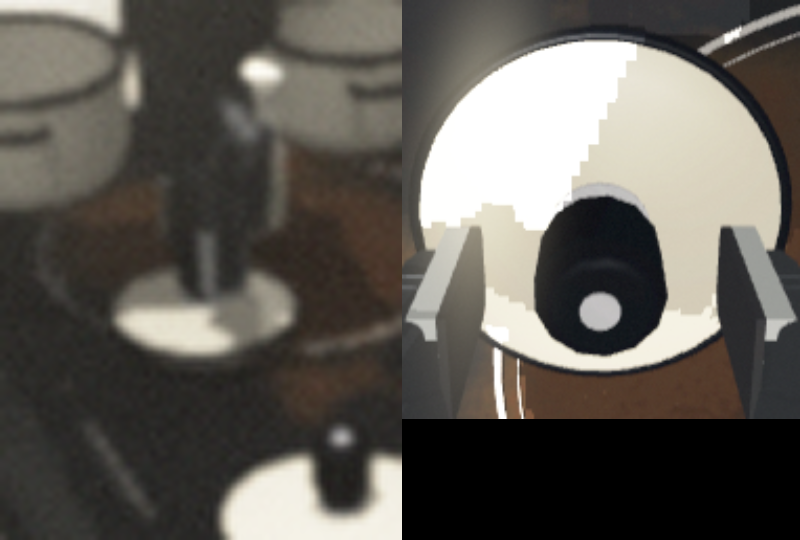

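The fingers now straddle the knob. I'll go 8 mm lower and close.

>>> send_rows(targets=[0,0,0,0,0,0.13,0.2,0,0,0,0,0,0,-0.1,0,0,0,0,0,0,-1,0,0,0,0,0,0,-1,0,0,0,0,0,0,-1])

```text
time_s: 5.85
eef_pos: [430.1, 60.4, -12.0]
ee_rot: [0.0, 0.0, 1.0, -0.0]
force: [-1.0, 0.0, 0.8]
grip_width: 0.299
grip_force: 49.3
```

Gripped. Next: lift, carry to (595,75), and lower.

>>> send_rows(targets=[0,0,0,0,0,-0.3,-1,0,0,0,0,0,-0.6,-1,0,0,0,0,0,-0.6,-1,0,0,0,-0.3,0,0,-1,0,0,0,-0.7,0.1,0,-1])

```text
time_s: 6.48
eef_pos: [490.3, 66.4, 78.4]
ee_rot: [0.0, 0.001, 1.0, -0.0]
force: [1.9, -0.5, -0.5]
grip_width: 0.299
grip_force: 49.4
```

>>> send_rows(targets=[0,0,0,-0.8,0.1,0,-1,0,0,0,-0.7,0.04,0,-1,0,0,0,-0.25,0,0,-1,0,0,0,0,0,0,-1,0,0,0,0,0,0,-1])

```text
time_s: 7.1
eef_pos: [594.2, 74.8, 77.6]
ee_rot: [-0.0, 0.0, 1.0, 0.0]
force: [0.3, 0.2, -1.3]
grip_width: 0.293
grip_force: 49.4
```

```bash
python3 - <<'E'
from h import *
c=cap("wrist","pics/w6.png"); s=cap("side","pics/s6.png")
st=monitor.sense();e=st["eef_pos"];print(e,st["grip_width"],st["grip_force"])
x,y=proj(s,e+[0,0,0]).astype(int);im=cv2.resize(s["img"][y-45:y+45,x-33:x+34],(402,540),interpolation=cv2.INTER_CUBIC)
w=cv2.resize(c["img"][120:320,220:410],(398,419))
v=np.zeros((540,800,3),np.uint8);v[:,:402]=im;v[:419,402:]=w
cv2.imwrite("pics/v6.png",v[...,::-1])
E
```

```text
[594.39630391  74.8026563   78.00242344] 0.29659984434813647 49.37336729373783
```

View pics/v6.png

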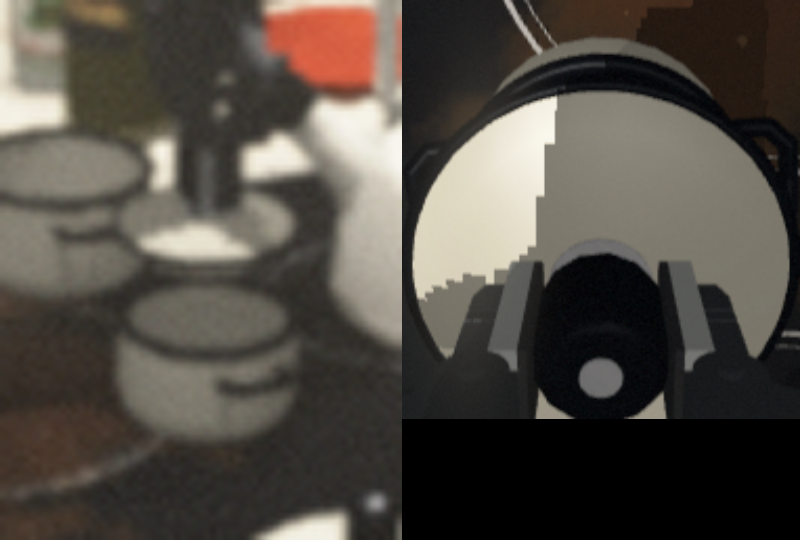

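The lid is held level and centred over the small pot. Lowering it to TCP z = 30, then releasing.

>>> send_rows(targets=[0,0,0,0,0,0.3,-1,0,0,0,0,0,0.3,-1,0,0,0,0,0,0.13,-1,0,0,0,0,0,0.06,-1,0,0,0,0,0,0,-1])

```text
time_s: 7.82
eef_pos: [595.3, 74.8, 30.7]
ee_rot: [0.0, 0.0, 1.0, -0.0]
force: [0.5, 0.0, -0.3]
grip_width: 0.293
grip_force: 49.4
```

>>> send_rows(targets=[0,0,0,0,0,0.02,-1,0,0,0,0,0,0,-0.2,0,0,0,0,0,0,0.2,0,0,0,0,0,0,0.2,0,0,0,0,0,-0.3,0.2])

```text
time_s: 8.45
eef_pos: [594.3, 74.8, 46.9]
ee_rot: [-0.001, 0.0, 1.0, 0.0]
force: [-0.7, -0.1, -0.1]
grip_width: 0.598
grip_force: 0.0
```

>>> send_rows(targets=[0,0,0,0,0,-0.8,0.2,0,0,0,0,0,-0.8,0.2,0,0,0,0.7,-0.7,0,0.2,0,0,0,0.7,-0.7,0,0.2,0,0,0,0.7,-0.7,0,0.2])

```text
time_s: 9.07
eef_pos: [467.9, -52.2, 144.6]
ee_rot: [0.001, 0.0, 1.0, -0.0]
force: [0.9, -1.7, 0.0]
grip_width: 0.6
grip_force: 0.0
```

>>> send_rows(targets=[0,0,0,0.7,-0.6,-0.2,0.2,0,0,0,0.2,-0.8,-0.6,0.2,0,0,0,0,0,-0.8,0.2,0,0,0,0,0,-0.4,0.2,0,0,0,0,0,0,0.2])

```text
time_s: 9.7
eef_pos: [415.4, -135.5, 265.6]
ee_rot: [0.002, 0.0, 1.0, -0.001]
force: [-0.0, 0.5, -0.8]
grip_width: 0.603
grip_force: 0.0
```

```bash
python3 - <<'E'
from h import *
c=cap("wrist","pics/w7.png");t=cap("top","pics/t7.png")
print(monitor.sense()["eef_pos"])
for X,z in(((584+30,-135),14),((425+30,-144),14)):
  q=proj(c,(*X,z)).astype(int);print(q)
  for lo in(80,120): blob(c,tuple(q),z,lo)
q=proj(t,(595+25,75,56)).astype(int)
blob(t,tuple(q),56,100)
E
```

```text
[ 414.63855327 -134.85430333  263.05550426]
[315 284]
(np.int64(315), np.int64(284)) 14 mec 610.6 -134.5 D 10.4 lsq [ 610.6 -134.6] D 9.9
(np.int64(315), np.int64(284)) 14 mec 611.1 -134.8 D 9.0 lsq [ 611.  -134.6] D 8.6
[308 178]
(np.int64(308), np.int64(178)) 14 mec 420.9 -141.6 D 106.4 lsq [ 421.  -141.7] D 105.9
(np.int64(308), np.int64(178)) 14 mec 421.0 -141.6 D 106.1 lsq [ 420.9 -141.7] D 105.3
(np.int64(283), np.int64(157)) 56 mec 596.0 74.7 D 92.6 lsq [596.1  74.2] D 91.5
```

View pics/w7.png

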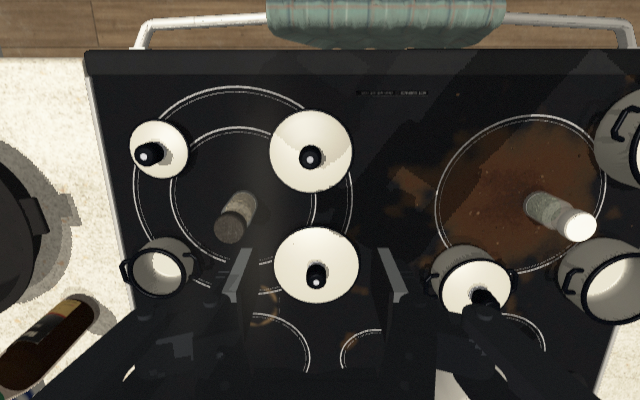

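The small lid is on its pot, and the large lid is at (421,-141.7). From the same picture I'll measure the largest lid (316,265), the smallest lid (160,150) and the smallest pot (165,265).

```bash
python3 - <<'E'
from h import *
c=cap("wrist","pics/w8.png");print(monitor.sense()["eef_pos"])
for lo in(80,120): blob(c,(300,245),14,lo);blob(c,(160,130),14,lo)
for lo in(45,70): blob(c,(168,268),48,lo)
blob(c,(325,125),14,100)
E
```

```text
[ 414.55045264 -134.76877055  262.64593888]
(300, 245) 14 mec 584.9 -134.5 D 122.9 lsq [ 584.8 -134.5] D 121.9
(160, 130) 14 mec 492.5 -330.5 D 225.3 lsq [ 486.1 -312.5] D 197.3
(300, 245) 14 mec 584.6 -134.9 D 122.1 lsq [ 584.8 -134.6] D 121.1
(160, 130) 14 mec 417.1 -334.6 D 74.3 lsq [ 417.  -334.9] D 73.4
(168, 268) 48 mec 574.7 -343.8 D 66.9 lsq [ 575.1 -344.5] D 64.8
(168, 268) 48 mec 576.1 -344.9 D 63.6 lsq [ 575.9 -344.7] D 62.9
(325, 125) 14 mec 420.9 -141.6 D 106.4 lsq [ 420.9 -141.8] D 105.6
```

>>> send_rows(targets=[0,0,0,-0.11,-0.115,0.9,0.2,0,0,0,0,0,1,0.2,0,0,0,0,0,1,0.2,0,0,0,0,0,0.9,0.2,0,0,0,0,0,0.5,0.2])

```text
time_s: 10.48
eef_pos: [419.7, -140.7, 2.3]
ee_rot: [-0.002, 0.0, 1.0, 0.001]
force: [-0.0, -0.4, 0.3]
grip_width: 0.599
grip_force: 0.0
```

>>> send_rows(targets=[0,0,0,0,0,0.28,0.2,0,0,0,0,0,0,0.2,0,0,0,0,0,0,-1,0,0,0,0,0,0,-1,0,0,0,0,0,0,-1])

```text
time_s: 11.1
eef_pos: [421.9, -142.3, -10.7]
ee_rot: [0.001, 0.0, 1.0, -0.0]
force: [-0.7, -0.2, 7.4]
grip_width: 0.298
grip_force: 49.9
```

>>> send_rows(targets=[0,0,0,0,0,-0.3,-1,0,0,0,0,0,-0.6,-1,0,0,0,0,0,-0.6,-1,0,0,0,0,0,-0.3,-1,0,0,0,-0.2,0.43,0,-1])

```text
time_s: 11.72
eef_pos: [434.2, -117.1, 98.1]
ee_rot: [0.001, 0.001, 1.0, -0.001]
force: [0.7, -0.2, -1.4]
grip_width: 0.294
grip_force: 49.6
```

>>> send_rows(targets=[0,0,0,-0.353,0.854,0,-1,0,0,0,-0.353,0.854,0,-1,0,0,0,-0.353,0.854,0,-1,0,0,0,-0.353,0.854,0,-1,0,0,0,-0.353,0.854,0,-1])

```text
time_s: 12.35
eef_pos: [540.0, 141.8, 96.7]
ee_rot: [0.0, 0.0, 1.0, -0.0]
force: [1.4, -0.1, -0.7]
grip_width: 0.293
grip_force: 49.6
```

>>> send_rows(targets=[0,0,0,-0.353,0.854,0,-1,0,0,0,-0.353,0.854,0,-1,0,0,0,-0.156,0.422,0,-1,0,0,0,0,0,0,-1,0,0,0,0,0,0,-1])

```text
time_s: 12.98
eef_pos: [591.1, 266.8, 96.4]
ee_rot: [-0.0, 0.001, 1.0, -0.0]
force: [-0.3, -0.9, -0.6]
grip_width: 0.294
grip_force: 49.7
```

>>> send_rows(targets=[0,0,0,0,0.01,0.4,-1,0,0,0,0,0,0.35,-1,0,0,0,0,0,0.13,-1,0,0,0,0,0,0.09,-1,0,0,0,0,0,0,-1])

```text
time_s: 13.6
eef_pos: [592.0, 268.0, 39.0]
ee_rot: [0.001, 0.0, 1.0, 0.0]
force: [1.7, -0.5, -1.0]
grip_width: 0.297
grip_force: 49.7
```

>>> send_rows(targets=[0,0,0,0,0,0.03,-1,0,0,0,0,0,0,-1])

```text
time_s: 13.85
eef_pos: [592.5, 268.3, 37.7]
ee_rot: [0.002, 0.0, 1.0, 0.0]
force: [3.2, -1.5, 5.6]
grip_width: 0.29
grip_force: 50.3
```

>>> send_rows(targets=[0,0,0,0,0,0,-0.2,0,0,0,0,0,0,0.2,0,0,0,0,0,0,0.2,0,0,0,0,0,-0.3,0.2,0,0,0,0,0,-0.8,0.2])

```text
time_s: 14.48
eef_pos: [590.3, 268.0, 102.3]
ee_rot: [-0.002, 0.0, 1.0, -0.0]
force: [0.2, -0.7, -0.4]
grip_width: 0.596
grip_force: 0.0
```

>>> send_rows(targets=[0,0,0,0,0,-0.6,0.2,0,0,0,0,-0.9,0,0.2,0,0,0,0,-0.95,0,0.2,0,0,0,0,-0.95,0,0.2,0,0,0,0,-0.95,0,0.2])

```text
time_s: 15.1
eef_pos: [591.3, 41.5, 140.0]
ee_rot: [0.001, 0.0, 1.0, -0.0]
force: [1.3, 1.0, 0.6]
grip_width: 0.598
grip_force: 0.0
```

>>> send_rows(targets=[0,0,0,0.12,-0.95,0,0.2,0,0,0,0,-0.95,0,0.2,0,0,0,0,-0.95,0,0.2,0,0,0,0,-0.11,0,0.2,0,0,0,0,0,0,0.2])

```text
time_s: 15.72
eef_pos: [584.1, -134.2, 139.3]
ee_rot: [0.0, 0.001, 1.0, -0.0]
force: [-0.4, 0.7, 0.2]
grip_width: 0.6
grip_force: 0.0
```

```bash
python3 - <<'E'
from h import *
t=cap("top","pics/t9.png")
print(monitor.sense()["eef_pos"])
q=proj(t,(591+25,268,62)).astype(int)
for lo in(80,110):blob(t,tuple(q),62,lo)
E
```

```text
[ 584.09712958 -133.35395089  139.14945004]
(np.int64(218), np.int64(158)) 62 mec 562.8 -21.5 D 2218.0 lsq [433.  -45.9] D 1923.7
(np.int64(218), np.int64(158)) 62 mec 413.1 643.8 D 992.7 lsq [422.7 634.6] D 866.5
```

>>> send_rows(targets=[0,0,0,-0.01,-0.01,0.9,0.2,0,0,0,0,0,0.9,0.2,0,0,0,0,0,0.5,0.2,0,0,0,0,0,0.2,0.2,0,0,0,0,0,0,0.2])

```text
time_s: 16.4
eef_pos: [584.9, -134.2, -11.0]
ee_rot: [0.0, -0.0, 1.0, -0.0]
force: [0.7, -0.3, 1.2]
grip_width: 0.6
grip_force: 0.0
```

>>> send_rows(targets=[0,0,0,0,0,0,-0.1,0,0,0,0,0,0,-1,0,0,0,0,0,0,-1,0,0,0,0,0,0,-1])

```text
time_s: 16.9
eef_pos: [585.4, -135.2, -9.9]
ee_rot: [0.001, 0.0, 1.0, -0.0]
force: [-1.4, 1.7, 6.8]
grip_width: 0.297
grip_force: 49.5
```

>>> send_rows(targets=[0,0,0,0,0,-0.3,-1,0,0,0,0,0,-0.7,-1,0,0,0,0,0,-0.7,-1,0,0,0,0,0,-0.3,-1,0,0,0,0.18,0.43,0,-1])

```text
time_s: 17.52
eef_pos: [574.7, -110.3, 111.2]
ee_rot: [0.002, 0.001, 1.0, -0.001]
force: [-0.0, 1.0, -2.6]
grip_width: 0.296
grip_force: 49.7
```

>>> send_rows(targets=[0,0,0,0.386,0.86,0,-1,0,0,0,0.386,0.86,0,-1,0,0,0,0.386,0.86,0,-1,0,0,0,0.386,0.86,0,-1,0,0,0,0.386,0.86,0,-1])

```text
time_s: 18.15
eef_pos: [457.3, 150.4, 109.6]
ee_rot: [0.001, 0.0, 1.0, 0.0]
force: [-0.0, 0.6, -2.3]
grip_width: 0.292
grip_force: 49.8
```

>>> send_rows(targets=[0,0,0,0.386,0.86,0,-1,0,0,0,0.386,0.86,0,-1,0,0,0,0.208,0.44,0,-1,0,0,0,0,0,0,-1,0,0,0,0,0,0,-1])

```text
time_s: 18.77
eef_pos: [399.7, 278.1, 109.0]
ee_rot: [0.0, 0.0, 1.0, -0.0]
force: [0.4, -0.1, -2.6]
grip_width: 0.296
grip_force: 49.9
```

109 → 44 mm.

>>> send_rows(targets=[0,0,0,0,0.02,0.4,-1,0,0,0,0,0,0.4,-1,0,0,0,0,0,0.18,-1,0,0,0,0,0,0.1,-1,0,0,0,0,0,0,-1])

```text
time_s: 19.4
eef_pos: [400.2, 279.7, 44.5]
ee_rot: [0.001, 0.001, 1.0, 0.0]
force: [-0.4, 0.5, -1.4]
grip_width: 0.298
grip_force: 49.9
```

>>> send_rows(targets=[0,0,0,0,0,0.03,-1,0,0,0,0,0,0,-1])

```text
time_s: 19.65
eef_pos: [400.2, 279.8, 44.2]
ee_rot: [0.001, 0.0, 1.0, 0.0]
force: [-6.5, -4.9, 19.3]
grip_width: 0.299
grip_force: 52.3
```

>>> send_rows(targets=[0,0,0,0,0,0,-0.2,0,0,0,0,0,0,0.2,0,0,0,0,0,0,0.2,0,0,0,0,0,-0.3,0.2,0,0,0,0,0,-0.8,0.2])

```text
time_s: 20.27
eef_pos: [398.3, 279.3, 107.1]
ee_rot: [-0.002, 0.0, 1.0, -0.001]
force: [1.0, 0.2, 0.1]
grip_width: 0.603
grip_force: 0.0
```

>>> send_rows(targets=[0,0,0,0,0,-0.9,0.2,0,0,0,0,0,-0.9,0.2,0,0,0,0,0,-0.9,0.2,0,0,0,0,-0.6,0,0.2,0,0,0,0,-0.95,0,0.2])

```text
time_s: 20.9
eef_pos: [399.3, 186.3, 270.1]
ee_rot: [0.0, -0.001, 1.0, 0.0]
force: [1.0, -0.1, -0.7]
grip_width: 0.597
grip_force: 0.0
```

>>> send_rows(targets=[0,0,0,0,-0.95,0,0.2,0,0,0,0,-0.95,0,0.2,0,0,0,0,-0.95,0,0.2,0,0,0,0,-0.95,0,0.2,0,0,0,0,-0.95,0,0.2])

```text
time_s: 21.52
eef_pos: [398.8, -100.1, 270.0]
ee_rot: [0.0, 0.0, 1.0, -0.0]
force: [1.3, 0.0, -0.2]
grip_width: 0.599
grip_force: 0.0
```

>>> send_rows(targets=[0,0,0,0,-0.95,0,0.2,0,0,0,0,-0.95,0,0.2,0,0,0,0,-0.95,0,0.2,0,0,0,0,-0.95,0,0.2,0,0,0,0,0,0,0.2])

```text
time_s: 22.15
eef_pos: [398.3, -329.0, 268.6]
ee_rot: [-0.001, 0.002, 1.0, 0.001]
force: [0.8, 1.1, 0.1]
grip_width: 0.599
grip_force: 0.0
```

```bash
python3 - <<'E'
from h import *
c=cap("wrist","pics/w10.png");t=cap("top","pics/t10.png")
print(monitor.sense()["eef_pos"])
q=proj(c,(417+20,-335,14)).astype(int);p=proj(c,(576,-345,48)).astype(int)
for lo in(80,120): blob(c,tuple(q),14,lo)
for lo in(45,70): blob(c,tuple(p),48,lo)
cv2.imwrite("pics/t10c.png",cv2.cvtColor(cv2.resize(t["img"][140:260,185:445],None,fx=3,fy=3,interpolation=cv2.INTER_CUBIC),cv2.COLOR_RGB2BGR))
E
```

```text
[ 398.93268229 -326.10513625  269.5433478 ]
(np.int64(309), np.int64(178)) 14 mec 641.3 -338.4 D 1049.0 lsq [ 706.2 -309.1] D 997.4
(np.int64(309), np.int64(178)) 14 mec 611.1 -346.2 D 1083.0 lsq [ 621.1 -341.5] D 1066.4
(np.int64(303), np.int64(284)) 48 mec 574.4 -346.7 D 67.6 lsq [ 574.9 -346.4] D 65.5
(np.int64(303), np.int64(284)) 48 mec 575.5 -346.0 D 64.3 lsq [ 575.7 -346.1] D 63.7
```

View pics/t10c.png

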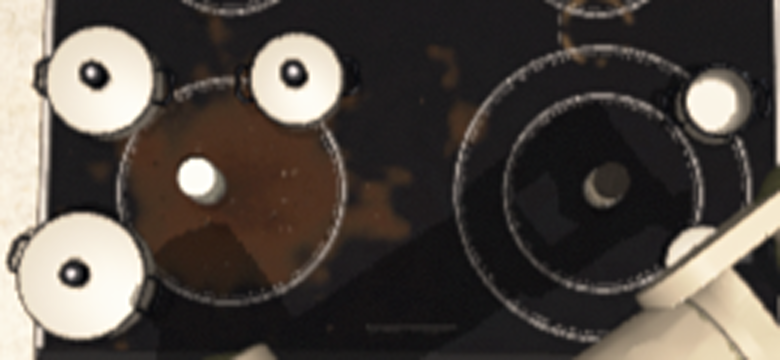

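Three lids are on, and the smallest pot measures (575.5,-346). Now the smallest lid at (417,-335).

>>> send_rows(targets=[0,0,0,-0.3,-0.15,0.9,0.2,0,0,0,0,0,0.95,0.2,0,0,0,0,0,0.9,0.2,0,0,0,0,0,0.8,0.2,0,0,0,0,0,0,0.2])

```text
time_s: 22.88
eef_pos: [416.2, -332.7, 55.1]
ee_rot: [-0.002, -0.0, 1.0, 0.002]
force: [0.6, 0.3, 0.5]
grip_width: 0.601
grip_force: 0.0
```

```bash
python3 - <<'E'
from h import *
c=cap("wrist","pics/w11.png");e=monitor.sense()["eef_pos"];print(e)
for dx,lo in((-25,80),(-25,120),(-28,150),(20,120)):
  q=proj(c,(417+dx,-335,15)).astype(int);print(q);blob(c,tuple(q),14,lo)
cv2.imwrite("pics/w11c.png",c["img"][100:360,140:500,::-1])
E
```

```text
[ 417.34454263 -334.28976022   57.5688265 ]
[310 170]
(np.int64(310), np.int64(170)) 14 mec 417.2 -334.1 D 74.3 lsq [ 417.3 -334. ] D 73.8
[310 170]
(np.int64(310), np.int64(170)) 14 mec 417.1 -334.1 D 73.7 lsq [ 417.2 -334. ] D 73.2
[310 166]
(np.int64(310), np.int64(166)) 14 mec 417.4 -333.9 D 73.5 lsq [ 414.7 -334.8] D 69.3
[311 233]
(np.int64(311), np.int64(233)) 14 mec 435.6 -334.1 D 9.6 lsq [ 435.4 -334.1] D 9.3
```

View pics/w11c.png

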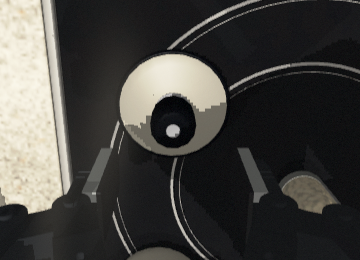

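The knob sits between the fingers and the lid measures (417.2,-334). Going down 68 mm and closing.

>>> send_rows(targets=[0,0,0,0,0,0.7,0.2,0,0,0,0,0,0.4,0.2,0,0,0,0,0,0.03,0.2,0,0,0,0,0,0,0.2,0,0,0,0,0,0,-0.1])

```text
time_s: 23.55
eef_pos: [417.8, -335.9, -9.2]
ee_rot: [0.001, 0.0, 1.0, -0.001]
force: [-0.9, -0.4, 0.5]
grip_width: 0.455
grip_force: 0.0
```

>>> send_rows(targets=[0,0,0,0,0,0,-1,0,0,0,0,0,0,-1,0,0,0,0,0,0,-1])

```text
time_s: 23.92
eef_pos: [417.5, -335.7, -9.6]
ee_rot: [0.001, 0.0, 1.0, -0.001]
force: [-0.7, 0.9, 7.1]
grip_width: 0.291
grip_force: 49.3
```

>>> send_rows(targets=[0,0,0,0,0,-0.3,-1,0,0,0,0,0,-0.6,-1,0,0,0,0,0,-0.6,-1,0,0,0,-0.3,0,0,-1,0,0,0,-0.7,-0.1,0,-1])

```text
time_s: 24.55
eef_pos: [477.2, -341.6, 80.3]
ee_rot: [0.0, 0.001, 1.0, -0.0]
force: [0.6, -1.7, -0.4]
grip_width: 0.29
grip_force: 49.5
```

>>> send_rows(targets=[0,0,0,-0.8,-0.07,0,-1,0,0,0,-0.6,0,0,-1,0,0,0,-0.23,0,0,-1,0,0,0,0,0,0,-1,0,0,0,0,0,0,-1])

```text
time_s: 25.18
eef_pos: [574.2, -345.5, 79.2]
ee_rot: [-0.0, 0.0, 1.0, 0.0]
force: [0.8, -1.0, -0.9]
grip_width: 0.297
grip_force: 49.5
```

>>> send_rows(targets=[0,0,0,-0.01,0,0.3,-1,0,0,0,0,0,0.3,-1,0,0,0,0,0,0.18,-1,0,0,0,0,0,0.09,-1,0,0,0,0,0,0,-1])

```text
time_s: 25.8
eef_pos: [575.6, -345.6, 27.1]
ee_rot: [0.0, 0.0, 1.0, -0.0]
force: [0.8, 0.7, -1.9]
grip_width: 0.296
grip_force: 49.5
```

>>> send_rows(targets=[0,0,0,0,0,0.02,-1,0,0,0,0,0,0,-1,0,0,0,0,0,0,-0.2,0,0,0,0,0,0,0.2,0,0,0,0,0,0,0.2])

```text
time_s: 26.42
eef_pos: [575.4, -345.5, 25.5]
ee_rot: [-0.0, 0.0, 1.0, 0.0]
force: [-0.4, -0.2, -0.4]
grip_width: 0.601
grip_force: 0.0
```

>>> send_rows(targets=[0,0,0,0,0,-0.3,0.2,0,0,0,0,0,-0.8,0.2,0,0,0,0,0,-0.9,0.2,0,0,0,0.8,0.5,0,0.2,0,0,0,0.8,0.5,0,0.2])

```text
time_s: 27.05
eef_pos: [478.6, -285.0, 147.3]
ee_rot: [0.001, 0.0, 1.0, -0.001]
force: [-0.3, -1.4, 0.2]
grip_width: 0.604
grip_force: 0.0
```

>>> send_rows(targets=[0,0,0,0.8,0.5,0,0.2,0,0,0,0.8,0.5,0,0.2,0,0,0,0,0,-0.9,0.2,0,0,0,0,0,-0.9,0.2,0,0,0,0,0,0,0.2])

```text
time_s: 27.68
eef_pos: [384.5, -226.4, 258.6]
ee_rot: [0.003, 0.0, 1.0, -0.003]
force: [0.3, -0.5, 0.7]
grip_width: 0.599
grip_force: 0.0
```

```bash
python3 - <<'E'
from h import *
t=cap("top","pics/t12.png");s=cap("side","pics/s12.png");c=cap("wrist","pics/w12.png")
print(monitor.sense()["eef_pos"])
a=cv2.resize(t["img"][140:260,185:445],(520,240),interpolation=cv2.INTER_CUBIC)
b=cv2.resize(s["img"][130:300,230:450],(440,340),interpolation=cv2.INTER_CUBIC)
w=cv2.resize(c["img"],(360,225))
v=np.zeros((590,800,3),np.uint8);v[:240,:520]=a;v[245:585,:440]=b;v[300:525,440:]=w
cv2.imwrite("pics/v12.png",v[...,::-1])
for n,X,h in(("largest",(399.5,279.3),66),("large",(592,268),60),("small",(595,75),54),("smallest",(575.5,-346),48)):
  print(n);blob(t,tuple(proj(t,(X[0]-18,X[1]-8,h+2)).astype(int)),h+2,130)
E
```

```text
[ 383.24787325 -225.13082541  253.56091307]
largest
(np.int64(214), np.int64(237)) 68 mec 412.1 638.7 D 986.8 lsq [412.4 632.5] D 880.5
large
(np.int64(220), np.int64(172)) 62 mec 412.4 641.7 D 991.0 lsq [412.8 635.4] D 884.3
small
(np.int64(285), np.int64(172)) 56 mec 596.0 74.5 D 91.5 lsq [596.2  74.2] D 90.0
smallest
(np.int64(427), np.int64(179)) 50 mec 575.6 -347.7 D 75.6 lsq [ 576.2 -346.9] D 73.7
```

View pics/v12.png

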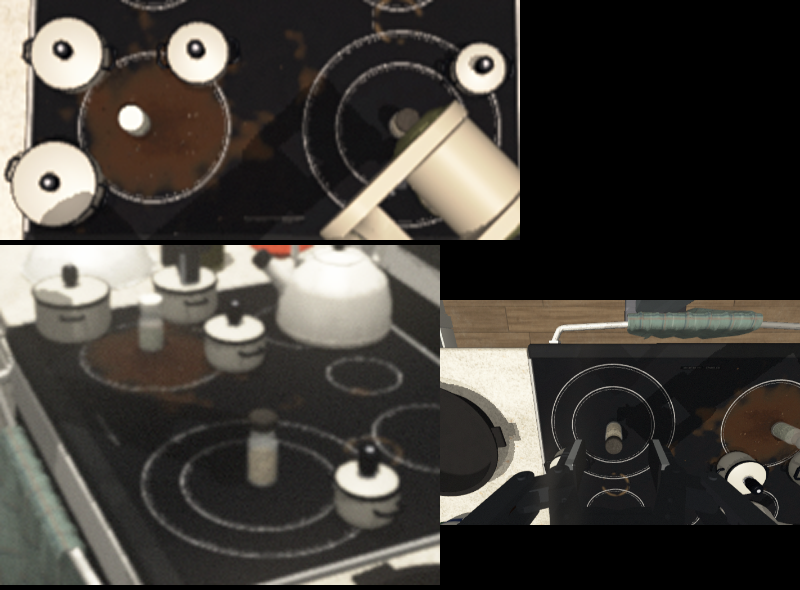

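In the final views all four lids look level and home on their pots, and both jars are upright. The arm is clear, so I'll hand in.

```bash
python3 -c "
from rig import job
print(job.finish_job())"
```

```text
the job is handed in; nothing more can be done
None
```

I set all four lids on their own pots and handed the job in at about 28 s; they look level and fully home in the final pictures, with both jars still upright, but no verdict was returned.

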